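# Tighten and lock the castle nut of a tilted tube rotator

### The arm

A 7-joint arm with a two-finger parallel gripper is mounted at the origin on the work surface. World frame = base frame: x ahead of the robot, y to its left, z up, the work surface at z = 0. Lengths are in m, angles in rad, forces in N, time in s.
With the tool pointing down it reaches from about 0.425 to 0.925 m from the base axis. Payload 6.8 kg.
Tool frame: the origin (TCP) lies on the front face of the gripper's body, between the roots of the fingers; the fingertips stand 73 mm ahead of it and the grasp point (between the pads) lies 54 mm ahead of it (bot.finger_overhang is the z of the fingertips in the tool frame, in m); z points along the fingers, y is the line along which they close (so a half turn about z gives the same grasp; the last joint's range is limited). The gripper opens to 85 mm and grips with 20 to 120 N. Pads are 22 mm wide; open, the fingers measure 114 mm over their backs; the gripper's body (76 mm by 85 mm) begins 54 mm behind the grasp point. The pads swing forward as they close: fully open they stand 13 mm farther back than shut.
Start: joints at [1.2, 0.477, 0.022, 1.555, -0.011, 1.109, -0.083], TCP at [0.175, -0.652, 0.304] pointing down, gripper open.
Joint ranges: [-2.96, 2.96], [-0.34, 2.1], [-1.41, 1.46], [0.24, 2.44], [-1.37, 4.51], [0.17, 1.92], [-2.96, 2.96]. Speed limits (rad/s): [2.39, 2.39, 3.14, 3.14, 3.14, 3.14, 3.14].

### API

Orientations are given as a unit quaternion [w, x, y, z].
In Python, from station import bot gives the robot as it stands.
- The arm moves only by the tool servo_tool, never from a script. Its argument "motion" is one flat list of numbers, 7 for each row, row after row: the shift along the tool's x, y, z as a fraction of full scale, then the turn, a rotation vector about the tool's x, y, z as a fraction of full scale, then the closure, from 0 (fully open) to 1 (shut). In form: [tx, ty, tz, ax, ay, az, gripper, tx, ty, tz, ax, ay, az, gripper, ...]. A call has 1 to 5 rows; each row shifts and turns the commanded pose from where the row before left it, along the tool's axes as they then stand; what a row does not reach is not made up. Full scale, the value 1, is 0.02 m for a shift and 0.15 rad for a turn. A row lasts 1/8 s, in which the tool goes at most 62.5 mm and 10.7 degrees, less where a joint would pass 70% of its speed; a pose out of reach is approached as far as the arm can. A call with a number of a shift or a turn outside -1 to 1 is refused whole. A call with a gripper value outside its range is refused whole. The fingers move at their own pace and stop on an object; "grip_force" is the grip in N (left out, the last holds). Time passes only in rows, so rows that do not move let the fingers close. It gives the time, the measured TCP pose, the force, the opening and the grip force at its end, in the units of the state.
- bot.get_obs(): the state, without advancing time (a new reading comes with each control period).
- bot.read_camera(name): name is "side" or "top" or "wrist"; returns the picture (420x560x3 uint8, red, green, blue); there is no depth.
- bot.get_calibration(name): a dict with "mtx" (3x3 intrinsics, pixels), "k1" (the pictures are not rectified: a ray, as slopes to the right and down, at radius r is drawn at 1 + k1 r^2 times it, then the intrinsics apply), "rvec" (rotation vector, rad) and "tvec" (3), from world to camera coordinates, as OpenCV has them. Camera axes: x right, y down, z forward; pixel columns grow to the right and rows downward; lengths in m; the calibration is good to about 2 mm. A picture is of the moment at which its call begins: read the wrist's pose just before it. get_calibration takes no time and is no camera call; for the wrist camera it gives the pose at the moment of the call.
- bot.hand_in(): hands the job in; it is judged then, once.
Trained networks look in the newest picture that a camera, given by its name, has taken for a name from the list of things; names that differ only in an ending like _2 or _b are one class to them, and where a whole thing is asked for, a point or a joint stands for the part that bears it (a point fixed in the world has none). Each returns a list of dicts, best first, with "p" (0 to 1); they miss things now and then, are a little off and sometimes report something else, mostly with a low value. They report only what shows in the picture. A call takes as long as a camera call.
- bot.boxes_of(camera, name): "uv" ([column, row] in pixels, amid what is visible of it).
The state is a dict: "t": time; "q": joint angles; "joint_vel": joint speeds; "joint_torque": joint torques, N m; "eef_pos": TCP position; "tool_rot": TCP orientation; "contact_force": force on the tool from outside, world axes, zero at the start; "torque": the same for the moment, N m; "gripper_width": opening from 0.0 (shut) to 1.0 (fully open); "grasp_force": force on a finger pad.
Only numpy, scipy, OpenCV 4.12 (cv2) and the standard library are available. Lean on these libraries where they do the work, as an engineer would, in place of code of your own. Each camera call takes 0.05 s, during which the arm holds its last target. There are 200 camera calls.

### The job

On the tilted tube rotator, tighten the aluminium castle nut (clockwise, seen from its top) until you feel it bear firmly on its washers, then turn it on only as far as the next slot that lines up with the orange locking tongue. Fold the tongue down flat into that slot and leave the nut tight and locked there, not loosened again and not overtightened to a further slot. Do not push the other things on the bench about.

Things in the scene. Friction and masses are not known exactly. Their poses are not given: they have to be found in the camera images.
- nut: aluminium hexagonal castle nut, 44 mm across flats, 51 over corners; hexagon 22 mm high, on it a slotted crown 10 mm high, 41 mm wide. Origin: centre of the underside, on the shaft's axis; z along the axis, outward. Six open slots 9 mm wide, every 60 degrees, each above the middle of a flat: x points along a slot, square to a flat. It takes 1.2 to 2.7 rad of turning in all, so some regrasps
- slot (a point): a point in one of the nut's six like slots, 16.5 mm out along the nut's x and 27 mm above its underside, half way up the slot. Slot floors are 22 mm, crown top 32 mm above the underside. When tight the nut stays where it is left, but springs back about 2 degrees as the grip lets go; it does not visibly rise or sink
- washer: dished brass spring washer 40 mm across, 3.5 mm high. Origin: centre of its underside, 22 mm above the disc when loose; flattens 1 mm per rad turned after the nut bears. Tightening is clockwise seen from the top (negative about z): light (0.05 N m) until the nut bears, at an unseen angle that differs each time; then the torque jumps to about 0.3 N m and rises 0.15 N m per rad
- thrust_ring: thin dark ring 37 mm across, 2.2 mm high, between nut and washer. Origin: centre of its underside, 25.2 mm above the disc once the nut bears, 0.5 mm per rad more while the nut is loose or loosened again (up to 0.9). Only z matters. The torque stays on a hand that holds the nut still. The slot to use is the first to line up after the jump, 0.4 to 0.9 rad beyond it
- spindle: aluminium disc 190 mm across and its shaft; braked, does not turn. Eight red caps 16 mm high on it at 78 mm radius. Origin: centre of its upper face; z along the shaft, leaning 35 degrees from vertical towards the rotator's front; x: the way the tongue folds. The nut's underside is 28 mm above it on a slimmer hub (40 mm), so fingertips may reach past the nut. The shaft ends 12 mm above the slot floors
- tongue (a joint): angle (rad) of the orange locking tongue: 0 standing along the shaft, growing as it folds towards the spindle's x, 1.57 flat in a slot; stays where put (light, 0.02 N m). A bar 4.5 mm wide, 5 thick, hinged in the shaft's end 7 mm above the slot floors. It enters only a slot within about 6 degrees of the spindle's x; else the crown stops it at about 1.2
- tongue_tip (a point): middle of the tongue's free end, 23 mm from its hinge. A nub 4 mm high on the tongue's outer 8 mm is on top when folded: flat, the nub's top is 3.5 mm above the crown and 15 to 23 mm from the axis, so it can be pressed home from above
- rotator: fixed white housing of the tube rotator that carries disc and nut: foot 200 x 200 mm, 40 mm high, reaching 130 mm behind and 70 mm before the origin. Origin on the bench; z up, x away from the robot at yaw 0; the disc's centre is 30 mm before it (-x) and 135 mm up
- rack_a: bystander: white rack 92 x 176 mm, 91 mm high, full of red-capped tubes; origin under its centre
- rack_b: bystander: white rack 92 x 134 mm, 91 mm high, of red-capped tubes; origin under its centre
- loose_tube: bystander: sample tube with red cap lying beside the rotator, 88 mm long, 17 mm thick; origin underneath, where cap and tube meet
- spare_nut: bystander: smaller spare castle nut of brass on the bench, 36 mm across flats, 24 mm high; not the one to tighten
- marker: bystander: black and blue marker pen lying on the bench, 102 mm long, 13 mm thick; origin under its middle
- spray_bottle: bystander: bottle with blue cap, 60 mm across, 150 mm high; origin under its centre
- beaker: bystander: clear beaker, 70 mm across, 80 mm high; origin under its centre
- label_pad: bystander: pad of paper labels, 75 x 50 x 12 mm; origin under its centre

How it is judged:
On the way, in this order (a step that is already met when the one before it is completed fails the run):
1. the nut is screwed down and bears firmly: its washer flattened by over 0.2 mm and its thrust ring down on it (z of washer in the frame of spindle below 0.0218 m and z of thrust_ring in the frame of spindle below 0.02526 m), for 0.2 s.
2. with the nut tight, the tongue is folded down into the slot (all of step 1 and value of joint tongue above 1.45 rad), for 0.2 s.
At the end, for the whole second after the job is handed in: The nut is tight in the first slot past bearing (washer flattened by 0.2 to 1.16 mm, that is 0.2 to 1.16 rad turned after it bears; thrust ring within 0.06 mm of seated) and the tongue lies flat in a slot (past 1.45 rad) (all of step 2 and z of washer in the frame of spindle above 0.02084 m); the robot touches nothing.
It fails at once if anything standing about on the bench (racks, tube, spare nut, marker, bottle, beaker, pad) is pushed over 30 mm (distance of any of rack_a, rack_b, loose_tube, spare_nut, marker, spray_bottle, beaker, label_pad from where it was at the start of the episode above 0.03 m).
It also fails if it takes over 69 s, if anything falls off the work surface, if the arm or the gripper's body presses on something with over 40 N, if the wrist force passes 120 N, or if a joint passes its speed limit or range.

## Working session

There is one attempt and no reset: what is moved stays moved. The work goes in short steps, Python scripts to look and compute and a tool call to move; the robot and the scene stay as the last step left them, time stands still between calls to the robot, and variables do not carry over. Pictures are saved under pics/ and viewed, at most 10 in all, crops included, and the job is handed in when it is done.

Besides the shell and the picture viewer there is one more tool, called after "Request:" by a JSON object that holds its "op" and its "data", one argument or row to a line. servo_tool: Moves the arm, as the interface text tells. Shift numbers are shares of 0.02 m and turn numbers shares of 0.15 rad, none past 1 either way. Its arguments: {"type":"object","properties":{"motion":{"type":"array","items":{"type":"number","minimum":-1,"maximum":1}},"grip_force":{"type":"number"}},"required":["motion"]}

```bash
ls; mkdir -p pics
cat > h.py <<'E'
import numpy as np, cv2
from scipy.spatial.transform import Rotation as R
from station import bot
def cal(n):
    c=bot.get_calibration(n); return np.array(c['mtx'],float),float(c['k1']),R.from_rotvec(np.ravel(c['rvec'])).as_matrix(),np.ravel(c['tvec'])
def ray(c,uv):
    K,k1,Rm,t=c
    d=np.array([k1,0,0,0,0])
    p=cv2.undistortPoints(np.array([[uv]],float),K,d)[0,0]
    return -Rm.T@t, Rm.T@np.array([p[0],p[1],1.])
def proj(c,P):
    K,k1,Rm,t=c
    return cv2.projectPoints(np.atleast_2d(P).astype(float),cv2.Rodrigues(Rm)[0],t,K,np.array([k1,0,0,0,0]))[0][:,0]
def tri(rs):
    A=0;b=0
    for o,d in rs:
        d=d/np.linalg.norm(d);M=np.eye(3)-np.outer(d,d);A=A+M;b=b+M@o
    return np.linalg.solve(A,b)
def save(n,f,crop=None,s=1):
    im=bot.read_camera(n)
    a=im[:,:,::-1]
    if crop: x0,y0,x1,y1=crop;a=a[y0:y1,x0:x1]
    cv2.imwrite('pics/'+f,cv2.resize(a,None,fx=s,fy=s,interpolation=cv2.INTER_CUBIC)); return im
def Rt():
    o=bot.get_obs();q=np.array(o['tool_rot']);return R.from_quat(q[[1,2,3,0]]),np.array(o['eef_pos'])
E
python3 - <<'E'
from h import *
ims={n:save(n,n+'0.png') for n in('side','top')}
cv2.imwrite('pics/both.png',cv2.resize(np.vstack([ims['side'],ims['top']])[:,:,::-1],None,fx=.71,fy=.71))
for n in('side','top'):
    c=cal(n);print(n,-c[2].T@c[3])
    for k in('nut','spindle','tongue','tongue_tip','slot','rotator','spare_nut','rack_a','loose_tube','spray_bottle','beaker'):
        print(k,[(np.round(b['uv']).tolist(),round(b['p'],2)) for b in bot.boxes_of(n,k)][:3])
print(bot.get_obs())
E
```

```text
pics
side [0.42520913 0.91059269 1.05125304]
nut [([293.0, 174.0], 0.68)]
spindle [([286.0, 187.0], 0.62)]
tongue []
tongue_tip [([297.0, 179.0], 0.68)]
slot [([296.0, 180.0], 0.73), ([288.0, 189.0], 0.2)]
rotator [([276.0, 207.0], 0.71), ([243.0, 164.0], 0.69)]
spare_nut [([297.0, 177.0], 0.17)]
rack_a [([304.0, 136.0], 0.92), ([234.0, 374.0], 0.63)]
loose_tube [([286.0, 252.0], 0.58)]
spray_bottle [([212.0, 308.0], 0.83)]
beaker [([245.0, 164.0], 0.84)]
top [0.45594126 0.02134722 1.27599554]
nut [([318.0, 219.0], 0.83)]
spindle [([313.0, 211.0], 0.94)]
tongue [([303.0, 274.0], 0.48)]
tongue_tip []
slot [([382.0, 152.0], 0.6), ([316.0, 222.0], 0.56)]
rotator [([302.0, 203.0], 0.94)]
spare_nut [([364.0, 184.0], 0.42), ([381.0, 152.0], 0.26)]
rack_a [([456.0, 222.0], 0.81), ([161.0, 166.0], 0.72), ([102.0, 199.0], 0.59)]
loose_tube [([249.0, 224.0], 0.48), ([363.0, 182.0], 0.44)]
spray_bottle [([162.0, 164.0], 0.83), ([247.0, 224.0], 0.18)]
beaker [([382.0, 155.0], 0.62)]
{'t': 1.2, 'q': array([ 1.19988715,  0.4769883 ,  0.02241419,  1.5553491 , -0.01149695,
        1.10931452, -0.08309624]), 'joint_vel': array([0.00013853, 0.00202825, 0.00110881, 0.00116278, 0.00054788,
       0.00052358, 0.00017561]), 'joint_torque': array([-3.10779251e-04, -5.96324873e+01,  1.60619695e+00, -2.81542647e+01,
        1.24113041e-02,  1.46754388e-03,  3.36041637e-05]), 'eef_pos': array([ 0.17536887, -0.65185747,  0.30393757]), 'tool_rot': array([3.34539012e-05, 9.91380672e-01, 1.31012835e-01, 9.74365707e-06]), 'contact_force': array([-0.12467255, -0.40507472,  0.45417257]), 'torque': array([ 0.00858323, -0.00848956,  0.02313233]), 'grasp_force': 0.0, 'gripper_width': 0.9973791317913266}
```

View pics/both.png

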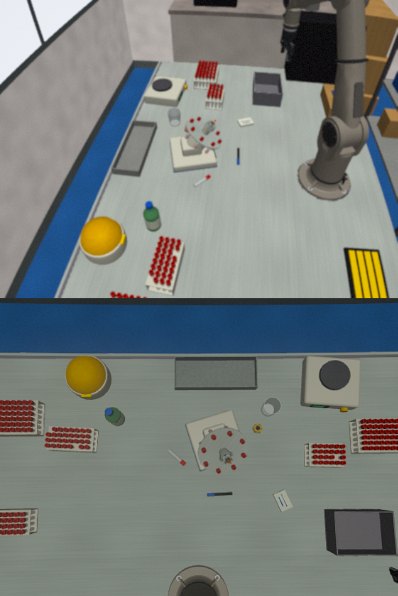

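```bash
cat > fit.py <<'E'
from h import *
from scipy.optimize import least_squares
ims={n:cv2.imread('pics/%s0.png'%n) for n in('side','top')}
cen={'side':(286,187),'top':(313,211)}
C={n:cal(n) for n in ims}; B={}
for n,im in ims.items():
    hsv=cv2.cvtColor(im,cv2.COLOR_BGR2HSV)
    m=(((hsv[...,0]<6)|(hsv[...,0]>172))&(hsv[...,1]>140)&(hsv[...,2]>70)).astype(np.uint8)
    k,l,s,c=cv2.connectedComponentsWithStats(m)
    B[n]=np.array([c[i] for i in range(1,k) if s[i,4]>12 and np.hypot(*(c[i]-cen[n]))<45])
    print(n,np.round(B[n],1).tolist())
def frame(p):
    x,y,yw=p; Rz=R.from_euler('z',yw).as_matrix()
    O=np.array([x,y,0])+Rz@[-.03,0,.135]
    z=Rz@[-np.sin(np.radians(35)),0,np.cos(np.radians(35))]
    u=np.cross([0,0,1],z);u/=np.linalg.norm(u);v=np.cross(z,u)
    return O,u,v,z
def res(p):
    O,u,v,z=frame(p);r=[]
    a=np.arange(8)*np.pi/4+p[3]
    P=O+.078*(np.cos(a)[:,None]*u+np.sin(a)[:,None]*v)+.009*z
    for n in B:
        q=proj(C[n],P)
        for b in B[n]:
            d=q-b;i=np.argmin((d**2).sum(1));r+=list(d[i])
    return r
best=None
p0=tri([ray(C[n],cen[n]) for n in C]);print('tri',p0)
for ph in np.arange(0,.78,.1):
  for yw in(-.3,0,.3):
    s=least_squares(res,[p0[0]+.03,p0[1],yw,ph],loss='soft_l1',x_scale=[.01,.01,.1,.1],diff_step=1e-4)
    if best is None or s.cost<best.cost:best=s
print(best.x,best.cost,np.round(best.fun,1).tolist())
O,u,v,z=frame(best.x);print('O',O,'z',z,'u',u,'v',v)
np.save('p.npy',best.x)
E
python3 fit.py
python3 - <<'E'
import cv2,numpy as np
a=cv2.imread('pics/top0.png')[155:265,255:375];b=cv2.imread('pics/side0.png')[145:255,225:345]
cv2.imwrite('pics/c.png',cv2.resize(np.hstack([a,b]),None,fx=3.3,fy=3.3,interpolation=cv2.INTER_CUBIC))
E
```

```text
side [[269.5, 169.5], [271.0, 181.0], [283.5, 195.5], [299.5, 202.5]]
top [[323.3, 190.3], [300.3, 195.5], [340.8, 201.3], [286.5, 213.9], [342.5, 220.9], [289.8, 233.0], [328.7, 237.7], [307.2, 242.7]]
tri [ 0.56181245 -0.09309135  0.13523137]Traceback (most recent call last):
  File "fit.py", line 31, in <module>
    s=least_squares(res,[p0[0]+.03,p0[1],yw,ph],loss='soft_l1',x_scale=[.01,.01,.1,.1],diff_step=1e-4)
    return func(*args, **kwargs)
    vector_fun = VectorFunction(
        fun_wrapped,
    ...<6 lines>...
        workers=workers
    )
    self._update_fun()
    ~~~~~~~~~~~~~~~~^^
    self.f = self.fun_wrapped(xp_copy(self.x))
             ~~~~~~~~~~~~~~~~^^^^^^^^^^^^^^^^^
    return np.atleast_1d(self.fun(x))
                         ~~~~~~~~^^^
    return self.f(x, *self.args, **self.kwargs)
           ~~~~~~^^^^^^^^^^^^^^^^^^^^^^^^^^^^^^
  File "fit.py", line 19, in res
    O,u,v,z=frame(p);r=[]
            ~~~~~^^^
  File "fit.py", line 13, in frame
    x,y,yw=p; Rz=R.from_euler('z',yw).as_matrix()
    ^^^^^^
ValueError: too many values to unpack (expected 3)
```

View pics/c.png

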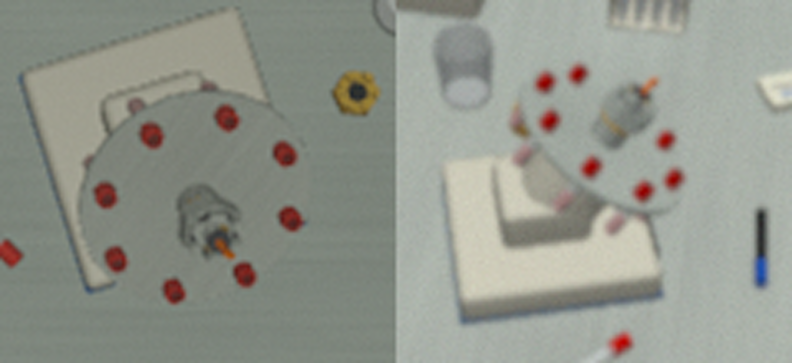

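The crops show the disc (top ≈ (313,211)), the nut with crown, and the tongue standing along the shaft (orange, top ≈ (323,230)). The foot is yawed about +15–20°.

```bash
sed -i 's/x,y,yw=p;/x,y,yw=p[:3];/; s/s\[i,4\]>12/s[i,4]>5/' fit.py; python3 fit.py
python3 - <<'E'
from fit import *
p=best.x;O,u,v,z=frame(p)
for n in C: print(n,proj(C[n],[O,O+.028*z,O+.06*z,O+.08*z]).round(1).tolist())
# tool target: z=-spindle z
print(Rt()[0].as_matrix())
E
```

```text
side [[279.5, 167.0], [269.5, 169.5], [271.0, 181.0], [306.5, 187.0], [283.5, 195.5], [308.5, 198.8], [299.5, 202.5]]
top [[323.3, 190.3], [300.3, 195.5], [340.8, 201.3], [286.5, 213.9], [342.5, 220.9], [289.8, 233.0], [328.7, 237.7], [307.2, 242.7]]
tri [ 0.56181245 -0.09309135  0.13523137]
[ 0.58215515 -0.08718108  0.3014906  -0.48539464] 1.3152459603050701 [-0.3, 0.4, -0.2, 0.4, -0.4, 0.5, -0.7, 0.4, -0.2, 0.0, -0.3, 0.3, -0.3, 0.4, 0.2, 0.2, 0.3, 0.3, 0.1, 0.1, 0.2, 0.0, 0.2, 0.1, 0.1, 0.4, 0.2, 0.2, 0.1, 0.3]
O [ 0.55350831 -0.0960894   0.135     ] z [-0.54770523 -0.17032002  0.81915204] u [ 0.2969439  -0.95489493  0.        ] v [0.78220413 0.2432422  0.57357644]
side [[279.5, 167.0], [269.5, 169.5], [271.0, 181.0], [306.5, 187.0], [283.5, 195.5], [308.5, 198.8], [299.5, 202.5]]
top [[323.3, 190.3], [300.3, 195.5], [340.8, 201.3], [286.5, 213.9], [342.5, 220.9], [289.8, 233.0], [328.7, 237.7], [307.2, 242.7]]
tri [ 0.56181245 -0.09309135  0.13523137]
[ 0.58215515 -0.08718108  0.3014906  -0.48539464] 1.3152459603050701 [-0.3, 0.4, -0.2, 0.4, -0.4, 0.5, -0.7, 0.4, -0.2, 0.0, -0.3, 0.3, -0.3, 0.4, 0.2, 0.2, 0.3, 0.3, 0.1, 0.1, 0.2, 0.0, 0.2, 0.1, 0.1, 0.4, 0.2, 0.2, 0.1, 0.3]
O [ 0.55350831 -0.0960894   0.135     ] z [-0.54770523 -0.17032002  0.81915204] u [ 0.2969439  -0.95489493  0.        ] v [0.78220413 0.2432422  0.57357644]
side [[287.3, 186.5], [292.3, 180.5], [298.1, 173.5], [301.8, 169.1]]
top [[314.3, 215.9], [317.2, 221.1], [320.6, 227.3], [322.9, 231.3]]
[[ 9.65671274e-01  2.59767184e-01  2.80851274e-05]
 [ 2.59767185e-01 -9.65671272e-01 -6.37780137e-05]
 [ 1.05535657e-05  6.88841903e-05 -9.99999998e-01]]
```

Request:
{"op": "servo_tool", "data": {
  "motion": [0.9,-0.99,0,0,0,0,0,0.9,-0.99,0,0,0,0,0,0.9,-0.99,0,0,0,0,0,0.9,-0.99,0,0,0,0,0,0.9,-0.99,0,0,0,0,0]
}}

```text
t: 1.82
eef_pos: [0.237, -0.5321, 0.304]
tool_rot: [0.0, 0.991, 0.131, 0.0]
contact_force: [0.3, 0.3, 0.1]
gripper_width: 1.0
grasp_force: 0.0
```

Request:
{"op": "servo_tool", "data": {
  "motion": [0.9,-0.99,0,0,0,0,0,0.9,-0.99,0,0,0,0,0,0.9,-0.99,0,0,0,0,0,0.9,-0.99,0,0,0,0,0,0.9,-0.99,0,0,0,0,0]
}}

```text
t: 2.45
eef_pos: [0.2981, -0.4131, 0.3041]
tool_rot: [0.0, 0.991, 0.131, 0.0]
contact_force: [-0.2, 0.8, 0.0]
gripper_width: 1.002
grasp_force: 0.0
```

Request:
{"op": "servo_tool", "data": {
  "motion": [0.9,-0.99,0,0,0,0,0,0.9,-0.99,0,0,0,0,0,0.9,-0.99,0,0,0,0,0,0.9,-0.99,0,0,0,0,0,0.9,-0.99,0,0,0,0,0]
}}

```text
t: 3.08
eef_pos: [0.3593, -0.2941, 0.3041]
tool_rot: [0.0, 0.991, 0.131, 0.0]
contact_force: [1.0, -0.2, -0.8]
gripper_width: 1.001
grasp_force: 0.0
```

```bash
cat > plan.py <<'E'
from h import *
p=np.load('p.npy')
def frame(p):
    x,y,yw=p[:3]; Rz=R.from_euler('z',yw).as_matrix()
    O=np.array([x,y,0])+Rz@[-.03,0,.135]
    z=Rz@[-np.sin(np.radians(35)),0,np.cos(np.radians(35))]
    u=np.cross([0,0,1],z);u/=np.linalg.norm(u);v=np.cross(z,u)
    return O,u,v,z
O,u,v,z=frame(p)
Rb=R.from_matrix(np.c_[v,u,-z])
def to(h,ang=0,a=0,b=0):
    """rows (units) remaining to TCP h above the disc on axis (+a u +b v), tool turned ang about tool z from (v,u,-z)"""
    r,e=Rt();T=Rb*R.from_rotvec([0,0,ang]);d=r.inv().apply(O+h*z+a*u+b*v-e)
    w=(r.inv()*T).as_rotvec()
    print('shift',(d/.02).round(2),'turn',(w/.15).round(2),'t',round(bot.get_obs()['t'],2))
E
python3 - <<'E'
from plan import *
np.save('p.npy',p)
to(.2);o=bot.get_obs();print(o['q'].round(2),o['eef_pos'])
c=cal('wrist');r,e=Rt();print('cam in tool',r.inv().apply(-c[2].T@c[3]-e),r.inv().apply(c[2][2]),r.inv().apply(c[2][0]))
E
```

```text
shift [ 6.22 -6.82  0.26] turn [ 0.08  4.07 -0.25] t 3.08
[ 0.73  0.14 -0.19  2.03  0.03  0.98 -0.79] [ 0.35931598 -0.29413528  0.30413114]
cam in tool [ 0.07250271 -0.00095152 -0.06994306] [-2.87305982e-01 -5.15448464e-05  9.57838854e-01] [-3.58741644e-04  9.99999934e-01 -5.37916968e-05]
```

Request:
{"op": "servo_tool", "data": {
  "motion": [0.89,-0.97,0,0,0,0,0,0.89,-0.97,0,0,0,0,0,0.89,-0.97,0,0,0,0,0,0.89,-0.97,0.2,0,0,0,0,0.89,-0.97,0,0,0,0,0]
}}

```text
t: 3.7
eef_pos: [0.4199, -0.1773, 0.2999]
tool_rot: [0.0, 0.991, 0.131, 0.0]
contact_force: [0.3, 0.9, 0.5]
gripper_width: 1.001
grasp_force: 0.0
```

Request:
{"op": "servo_tool", "data": {
  "motion": [0.89,-0.97,0,0,0,0,0,0.89,-0.97,0,0,0,0,0,0,0,0,0,1,-0.06,0,0,0,0,0,1,-0.06,0,0,0,0,0,1,-0.06,0]
}}

```text
t: 4.32
eef_pos: [0.4441, -0.1315, 0.3005]
tool_rot: [-0.028, 0.964, 0.141, 0.224]
contact_force: [0.6, 1.8, -0.7]
gripper_width: 1.0
grasp_force: 0.0
```

Request:
{"op": "servo_tool", "data": {
  "motion": [0,0,0,0,1,-0.06,0,0,0,0,0,0,0,0]
}}

```text
t: 4.58
eef_pos: [0.4429, -0.1295, 0.2991]
tool_rot: [-0.041, 0.951, 0.143, 0.27]
contact_force: [0.3, 0.3, 0.4]
gripper_width: 1.0
grasp_force: 0.0
```

```bash
cat > look.py <<'E'
from plan import *
import sys
to(.2);print(bot.get_obs()['q'].round(2))
c=cal('wrist');im=bot.read_camera('wrist')
print('proj axis',proj(c,[O,O+.05*z,O+.06*z,O+.08*z]).round(1).tolist())
for k in('nut','tongue_tip','slot'):
    print(k,[(np.round(b['uv']).tolist(),round(b['p'],2)) for b in bot.boxes_of('wrist',k)][:3])
# rectified crown-plane picture: 0.2 mm/px... 6 px/mm, +-35mm; right=u, up=v
s=6;H=.06
pts=np.array([[-30,-30],[30,-30],[30,30],[-30,30]])
im2=bot.read_camera('wrist') if False else im
g=np.linspace(-.035,.035,421);U,V=np.meshgrid(g,-g)
q=proj(c,(O+H*z)+U.ravel()[:,None]*u+V.ravel()[:,None]*v).reshape(421,421,2).astype(np.float32)
rect=cv2.remap(im,q[...,0],q[...,1],cv2.INTER_CUBIC)
x,y=proj(c,[O+.055*z])[0].astype(int)
crop=cv2.resize(im[max(0,y-80):y+80,max(0,x-70):x+70],(368,421),interpolation=cv2.INTER_CUBIC)
cv2.imwrite('pics/'+sys.argv[1],np.hstack([rect,crop])[:,:,::-1]);cv2.imwrite('pics/raw_'+sys.argv[1],im[:,:,::-1])
E
python3 look.py w1.png
```

```text
shift [0.03 0.05 0.03] turn [ 0.01  0.39 -0.02] t 4.58
[ 0.68  0.02 -0.36  2.28 -0.7   0.48 -0.39]
proj axis [[289.6, 191.2], [290.1, 211.3], [290.3, 216.4], [290.6, 227.9]]
nut [([290.0, 197.0], 0.59)]
tongue_tip [([293.0, 224.0], 0.63)]
slot [([286.0, 201.0], 0.94), ([291.0, 229.0], 0.72)]
```

View pics/w1.png

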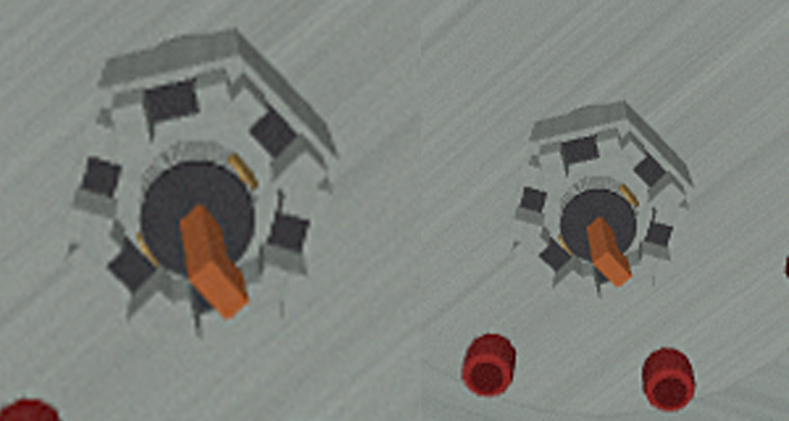

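The rectified view shows the crown centred near (200,208), with slots at about −16.5° + 60k. The tongue is standing, leaning from (200,210) to (230,300), and two brass pin ends sit at (243,170) and (145,245). I need a zoom to read the fold direction.

Run:
```python
from plan import *
im=cv2.imread('pics/raw_w1.png')
c=cal('wrist')
print('px',proj(c,[O+.057*z,O+.08*z,O+.08*z+.01*u,O+.08*z+.01*v]).round(1).tolist())
a=im[180:255,245:335];cv2.imwrite('pics/z1.png',cv2.resize(a,None,fx=8,fy=8,interpolation=cv2.INTER_CUBIC))
```

```text
px [[290.4, 218.7], [290.8, 232.1], [307.4, 232.1], [290.9, 216.5]]
```

View pics/z1.png

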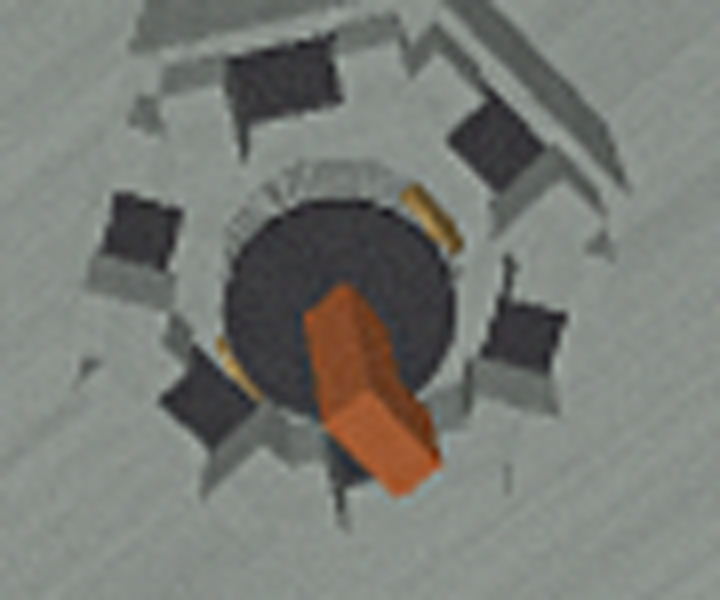

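The zoom shows the tongue standing. The hinge pin runs along about 39° in the (u,v) plane, and the nub is on the lower-right side, so the tongue folds up-left at about 129°. The slots are at −16.5° + 60k, so the clockwise turn to line up is 0.6, 1.65 or 2.70 rad. The nut centre is about (−1.7, −0.6) mm from my fit.

Request:
{"op": "servo_tool", "data": {
  "motion": [0,0,0,0,0.39,0,0,0,0,0,0,0,-1,0,0,0,0,0,0,-1,0,0,0,0,0,0,-1,0,0,0,0,0,0,-1,0]
}}

```text
t: 5.4
eef_pos: [0.4449, -0.1285, 0.2999]
tool_rot: [0.046, 0.857, 0.418, 0.298]
contact_force: [0.6, 0.1, 1.1]
gripper_width: 1.003
grasp_force: 0.0
```

Request:
{"op": "servo_tool", "data": {
  "motion": [0,0,0,0,0,-1,0,0,0,0,0,0,0,0]
}}

```text
t: 5.65
eef_pos: [0.4448, -0.1286, 0.2999]
tool_rot: [0.067, 0.825, 0.478, 0.294]
contact_force: [-0.3, -0.4, -0.0]
gripper_width: 1.001
grasp_force: 0.0
```

```bash
sed -i 's/^Rb=/O=O-.0016*u-.0006*v\nRb=/' plan.py; python3 -c "
from plan import *
to(.092,-.759);print(bot.get_obs()['q'].round(2))"
```

```text
shift [-0.08 -0.1   5.41] turn [ 0.01 -0.01 -0.06] t 5.65
[ 0.71  0.02 -0.37  2.3  -0.86  0.46  0.54]
```

Request:
{"op": "servo_tool", "data": {
  "motion": [-0.08,-0.1,0.9,0,0,-0.06,0,0,0,0.9,0,0,0,0,0,0,0.9,0,0,0,0,0,0,0.9,0,0,0,0,0,0,0.9,0,0,0,0]
}}

```text
t: 6.28
eef_pos: [0.4925, -0.1135, 0.2243]
tool_rot: [0.068, 0.823, 0.481, 0.294]
contact_force: [0.4, 0.8, -0.4]
gripper_width: 0.999
grasp_force: 0.0
```

Request:
{"op": "servo_tool", "data": {
  "motion": [0,0,0.9,0,0,0,0,0,0,0,0,0,0,0.3,0,0,0,0,0,0,1,0,0,0,0,0,0,1,0,0,0,0,0,0,1],
  "grip_force": 40
}}

```text
t: 6.9
eef_pos: [0.5016, -0.1112, 0.2106]
tool_rot: [0.07, 0.822, 0.482, 0.294]
contact_force: [-2.8, -0.8, 5.8]
gripper_width: 0.511
grasp_force: 45.0
```

Request:
{"op": "servo_tool", "data": {
  "motion": [0,0,0,0,0,0,1,0,0,0,0,0,0,1,0,0,0,0,0,0,1]
}}

```text
t: 7.28
eef_pos: [0.5017, -0.1112, 0.2106]
tool_rot: [0.07, 0.822, 0.482, 0.294]
contact_force: [-3.7, -1.2, 7.9]
gripper_width: 0.512
grasp_force: 45.2
```

```bash
cat > st.py <<'E'
from plan import *
o=bot.get_obs();r,e=Rt()
print('F tool',r.inv().apply(o['contact_force']).round(1),'M tool',r.inv().apply(o['torque']).round(3),'grip',round(o['grasp_force'],1),'w',round(o['gripper_width'],3),'q7',o['q'][6].round(3))
w=(Rb.inv()*r).as_rotvec();print('ang',w.round(3),'h',((e-O)@z).round(4),'uv off',((e-O)@u).round(4),((e-O)@v).round(4),'t',round(o['t'],2))
E
python3 st.py
```

```text
F tool [ 1.   1.  -8.7] M tool [ 0.351 -0.265  0.017] grip 45.2 w 0.512 q7 0.864
ang [-0.003  0.002 -0.759] h 0.0929 uv off 0.0007 -0.0003 t 7.28
```

Request:
{"op": "servo_tool", "data": {
  "motion": [0,0,0,0,0,0.8,1,0,0,0,0,0,0.8,1,0,0,0,0,0,0.8,1,0,0,0,0,0,0.8,1,0,0,0,0,0,0.8,1],
  "grip_force": 60
}}

```text
t: 7.9
eef_pos: [0.5015, -0.111, 0.2106]
tool_rot: [-0.021, 0.929, 0.216, 0.302]
contact_force: [-5.7, -0.5, 7.9]
gripper_width: 0.504
grasp_force: 63.0
```

```bash
python3 st.py
```

```text
F tool [ 0.2 -1.2 -9.7] M tool [ 0.235 -0.473 -0.025] grip 63.0 w 0.504 q7 0.352
ang [-0.002  0.003 -0.155] h 0.093 uv off 0.0004 -0.0003 t 7.9
```

Request:
{"op": "servo_tool", "data": {
  "motion": [0,0,0,0,0,0.5,1,0,0,0,0,0,0.5,1]
}}

```text
t: 8.15
eef_pos: [0.5015, -0.111, 0.2106]
tool_rot: [-0.044, 0.942, 0.146, 0.299]
contact_force: [-4.9, -1.4, 8.4]
gripper_width: 0.505
grasp_force: 63.0
```

```bash
python3 st.py
```

```text
F tool [ 0.7 -0.1 -9.9] M tool [ 0.227 -0.506 -0.003] grip 63.0 w 0.505 q7 0.215
ang [-0.001  0.003 -0.007] h 0.0929 uv off 0.0004 -0.0003 t 8.15
```

Request:
{"op": "servo_tool", "data": {
  "motion": [0,0,0,0,0,0.4,1,0,0,0,0,0,0.4,1]
}}

```text
t: 8.4
eef_pos: [0.5015, -0.1109, 0.2106]
tool_rot: [-0.062, 0.949, 0.09, 0.296]
contact_force: [-4.0, -1.2, 8.3]
gripper_width: 0.508
grasp_force: 63.0
```

```bash
python3 st.py
```

```text
F tool [ 1.4 -0.1 -9.2] M tool [ 0.183 -0.473  0.004] grip 63.0 w 0.508 q7 0.103
ang [-0.001  0.003  0.113] h 0.093 uv off 0.0003 -0.0003 t 8.4
```

Request:
{"op": "servo_tool", "data": {
  "motion": [0,0,0,0,0,0.4,1,0,0,0,0,0,0.4,1]
}}

```text
t: 8.65
eef_pos: [0.5015, -0.1109, 0.2106]
tool_rot: [-0.079, 0.953, 0.033, 0.292]
contact_force: [-4.1, 0.1, 7.7]
gripper_width: 0.503
grasp_force: 63.0
```

```bash
python3 st.py
```

```text
F tool [ 0.9 -1.6 -8.5] M tool [ 0.165 -0.503 -0.033] grip 63.0 w 0.503 q7 -0.011
ang [-0.001  0.004  0.233] h 0.093 uv off 0.0003 -0.0003 t 8.65
```

Request:
{"op": "servo_tool", "data": {
  "motion": [0,0,0,0,0,0.4,1,0,0,0,0,0,0.4,1]
}}

```text
t: 8.9
eef_pos: [0.5015, -0.1108, 0.2106]
tool_rot: [-0.097, 0.953, -0.024, 0.287]
contact_force: [-5.2, 0.3, 8.6]
gripper_width: 0.504
grasp_force: 63.0
```

```bash
python3 st.py
```

```text
F tool [ 0.3 -2.1 -9.8] M tool [ 0.063 -0.505 -0.313] grip 63.0 w 0.504 q7 -0.125
ang [-0.001  0.004  0.352] h 0.0929 uv off 0.0002 -0.0003 t 8.9
```

Request:
{"op": "servo_tool", "data": {
  "motion": [0,0,0,0,0,0.4,1,0,0,0,0,0,0.4,1]
}}

```text
t: 9.15
eef_pos: [0.5015, -0.1108, 0.2107]
tool_rot: [-0.113, 0.95, -0.081, 0.28]
contact_force: [-4.9, -0.2, 7.7]
gripper_width: 0.504
grasp_force: 63.0
```

```bash
python3 st.py
```

```text
F tool [-0.1 -1.4 -9.1] M tool [ 0.017 -0.49  -0.238] grip 63.0 w 0.504 q7 -0.241
ang [-0.     0.004  0.472] h 0.093 uv off 0.0002 -0.0002 t 9.15
```

Request:
{"op": "servo_tool", "data": {
  "motion": [0,0,0,0,0,0.4,1,0,0,0,0,0,0.4,1]
}}

```text
t: 9.4
eef_pos: [0.5015, -0.1108, 0.2107]
tool_rot: [-0.13, 0.943, -0.138, 0.273]
contact_force: [-5.6, -0.3, 8.3]
gripper_width: 0.505
grasp_force: 63.0
```

```bash
python3 st.py
```

```text
F tool [-0.5 -1.4 -9.9] M tool [ 0.002 -0.504 -0.307] grip 63.0 w 0.505 q7 -0.357
ang [-0.     0.004  0.592] h 0.093 uv off 0.0002 -0.0002 t 9.4
```

Request:
{"op": "servo_tool", "data": {
  "motion": [0,0,0,0,0,0.74,1,0,0,0,0,0,0.74,1,0,0,0,0,0,0.74,1,0,0,0,0,0,0,1]
}}

```text
t: 9.9
eef_pos: [0.5016, -0.1107, 0.2108]
tool_rot: [-0.174, 0.907, -0.292, 0.248]
contact_force: [-4.5, -0.7, 7.5]
gripper_width: 0.51
grasp_force: 63.0
```

```bash
python3 st.py
```

```text
F tool [-0.1 -0.9 -8.7] M tool [-0.144 -0.429 -0.245] grip 63.0 w 0.51 q7 -0.682
ang [0.001 0.004 0.924] h 0.093 uv off 0.0001 -0.0001 t 9.9
```

Request:
{"op": "servo_tool", "data": {
  "motion": [0,0,0,0,0,0,0,0,0,0,0,0,0,0,0,0,0,0,0,0,0,0,0,-0.9,0,0,0,0,0,0,-0.9,0,0,0,0]
}}

```text
t: 10.52
eef_pos: [0.4813, -0.1169, 0.2393]
tool_rot: [-0.173, 0.908, -0.292, 0.247]
contact_force: [0.3, 0.7, 0.4]
gripper_width: 1.001
grasp_force: 0.0
```

Request:
{"op": "servo_tool", "data": {
  "motion": [0,0,-1,0,0,-1,0,0,0,-1,0,0,-1,0,0,0,-1,0,0,-1,0,0,0,-1,0,0,-1,0,0,0,0,0,0,0,0]
}}

```text
t: 11.15
eef_pos: [0.4377, -0.131, 0.3056]
tool_rot: [-0.092, 0.953, -0.012, 0.288]
contact_force: [-0.0, -0.6, 0.7]
gripper_width: 1.001
grasp_force: 0.0
```

```bash
python3 st.py; python3 look.py w2.png
```

```text
F tool [ 0.4  0.4 -0.7] M tool [-0.202 -0.508 -0.012] grip 0.0 w 1.001 q7 -0.539
ang [-0.002  0.004  0.325] h 0.2092 uv off 0.0006 -0.0006 t 11.15
shift [ 0.02 -0.04  0.46] turn [ 0.01 -0.03 -2.17] t 11.15
[ 0.5  -0.02 -0.15  2.32 -0.86  0.48 -0.54]
proj axis [[287.2, 203.2], [287.2, 220.5], [287.3, 224.8], [287.3, 234.6]]
nut [([288.0, 207.0], 0.79), ([3.0, 186.0], 0.21)]
tongue_tip [([292.0, 234.0], 0.64)]
slot [([288.0, 211.0], 0.56)]
```

View pics/w2.png

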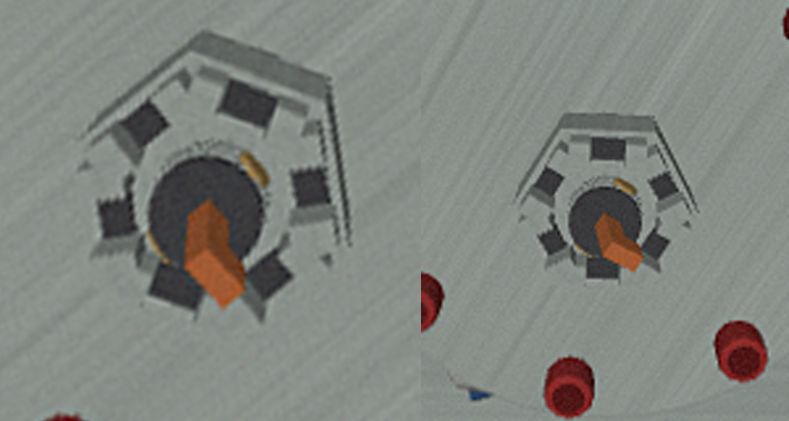

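The slots now lie at about 129° (one at rect (143,125)). The pin axis is at 39.5°, so the tongue folds along 129.5°. The nut is aligned. Next I fold the tongue with closed fingers.

Request:
{"op": "servo_tool", "data": {
  "motion": [0,0,0,0,0,0.92,1,0,0,0,0,0,0.92,1,0,0,0,0,0,0.92,1,0,0,0,0,0,0.92,1,0,0.7,0,0,0,0,1],
  "grip_force": 30
}}

```text
t: 11.98
eef_pos: [0.4325, -0.1409, 0.2981]
tool_rot: [-0.168, 0.914, -0.271, 0.251]
contact_force: [-0.6, 0.4, -0.6]
gripper_width: -0.002
grasp_force: 0.0
```

Request:
{"op": "servo_tool", "data": {
  "motion": [0,0.7,0,0,0,0,1,0,0,0,0,0,0,1]
}}

```text
t: 12.22
eef_pos: [0.4259, -0.1531, 0.2912]
tool_rot: [-0.168, 0.914, -0.272, 0.25]
contact_force: [0.4, -0.1, -0.3]
gripper_width: -0.0
grasp_force: 0.0
```

```bash
python3 -c "
from plan import *
to(.142,.88,.0178,-.0216);print(bot.finger_overhang)";python3 st.py
```

```text
shift [ 0.04 -0.08  3.28] turn [-0.   -0.    0.01] t 12.22
0.0726
F tool [0.3 0.  0.4] M tool [-0.439 -0.409 -0.053] grip 0.0 w -0.0 q7 -0.966
ang [0.    0.001 0.879] h 0.2076 uv off 0.0182 -0.0235 t 12.22
```

Request:
{"op": "servo_tool", "data": {
  "motion": [0,0,0.82,0,0,0,1,0,0,0.82,0,0,0,1,0,0,0.82,0,0,0,1,0,0,0.82,0,0,0,1,0,0,0,0,0,0,1]
}}

```text
t: 12.85
eef_pos: [0.4626, -0.1406, 0.2378]
tool_rot: [-0.168, 0.915, -0.27, 0.25]
contact_force: [0.7, -0.3, 0.0]
gripper_width: 0.004
grasp_force: 0.0
```

Request:
{"op": "servo_tool", "data": {
  "motion": [0,-0.43,0,0,0,0,1,0,-0.43,0,0,0,0,1,0,-0.43,0,0,0,0,1,0,-0.43,0,0,0,0,1,0,0,0,0,0,0,1]
}}

```text
t: 13.48
eef_pos: [0.4766, -0.1138, 0.2547]
tool_rot: [-0.167, 0.914, -0.27, 0.252]
contact_force: [-0.0, 0.6, -0.4]
gripper_width: -0.0
grasp_force: 0.0
```

```bash
python3 st.py
python3 - <<'E'
from plan import *
im=bot.read_camera('wrist');cv2.imwrite('pics/w3.png',im[:,:,::-1])
E
```

```text
F tool [-0.5 -0.3  0.4] M tool [-0.438 -0.35  -0.081] grip 0.0 w -0.0 q7 -0.917
ang [0.001 0.003 0.875] h 0.1432 uv off -0.0043 0.0048 t 13.47
```

View pics/w3.png

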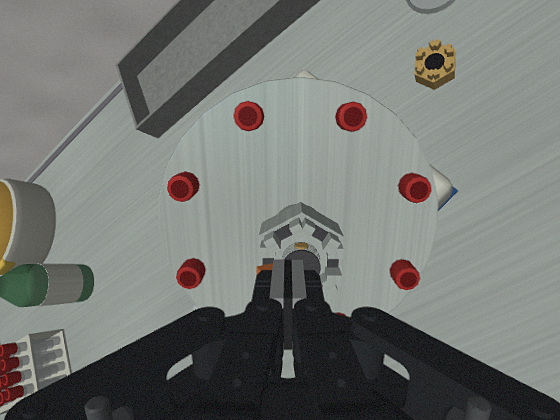

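The tongue has been pushed over to the fold side; its orange tip shows at (264,268), left of the fingers. Next I lift, move outboard and press down.

Request:
{"op": "servo_tool", "data": {
  "motion": [0,0,-0.8,0,0,0,1,0,-0.65,0,0,0,0,1,0,0,0.4,0,0,0,1,0,0,0.4,0,0,0,1,0,0,0.15,0,0,0,1]
}}

```text
t: 14.15
eef_pos: [0.4834, -0.1034, 0.2561]
tool_rot: [-0.167, 0.914, -0.27, 0.25]
contact_force: [-0.3, 0.2, 0.9]
gripper_width: -0.001
grasp_force: 0.4
```

Request:
{"op": "servo_tool", "data": {
  "motion": [0,0,0.1,0,0,0,1,0,0,0.1,0,0,0,1,0,0,0,0,0,0,1]
}}

```text
t: 14.52
eef_pos: [0.4852, -0.1029, 0.2539]
tool_rot: [-0.167, 0.914, -0.27, 0.251]
contact_force: [-5.1, -0.6, 5.3]
gripper_width: -0.0
grasp_force: 3.9
```

```bash
python3 st.py
```

```text
F tool [-1.5  0.2 -7.2] M tool [-0.329 -0.739  0.016] grip 3.9 w -0.0 q7 -0.958
ang [0.    0.002 0.876] h 0.136 uv off -0.0122 0.0137 t 14.53
```

Request:
{"op": "servo_tool", "data": {
  "motion": [0,0,0.06,0,0,0,1,0,0,0,0,0,0,1,0,0,-0.8,0,0,0,1,0,0,-1,0,0,0,1,0,0,-1,0,0,0,1]
}}

```text
t: 15.15
eef_pos: [0.4549, -0.1123, 0.299]
tool_rot: [-0.167, 0.914, -0.27, 0.251]
contact_force: [0.6, -0.9, -0.2]
gripper_width: 0.004
grasp_force: 0.0
```

Request:
{"op": "servo_tool", "data": {
  "motion": [0,0.7,-1,0,0,-1,0,0,0,-0.3,0,0,-1,0,0,0,0,0,0,0,0]
}}

```text
t: 15.52
eef_pos: [0.4353, -0.128, 0.3142]
tool_rot: [-0.128, 0.944, -0.131, 0.274]
contact_force: [0.1, 0.2, 0.2]
gripper_width: 0.642
grasp_force: 0.0
```

```bash
python3 st.py; python3 look.py w4.png
```

```text
F tool [ 0.1 -0.3 -0. ] M tool [-0.32  -0.484 -0.042] grip 0.0 w 0.642 q7 -0.837
ang [-0.001  0.004  0.578] h 0.217 uv off -0.003 0.0031 t 15.53
shift [-0.05  0.21  0.85] turn [ 0.01 -0.02 -3.85] t 15.53
[ 0.45 -0.04 -0.1   2.31 -0.82  0.5  -0.84]
proj axis [[292.9, 202.1], [294.0, 218.7], [294.2, 222.8], [294.8, 232.2]]
nut [([298.0, 208.0], 0.91)]
tongue_tip [([272.0, 214.0], 0.47)]
slot [([296.0, 210.0], 0.95)]
```

View pics/w4.png

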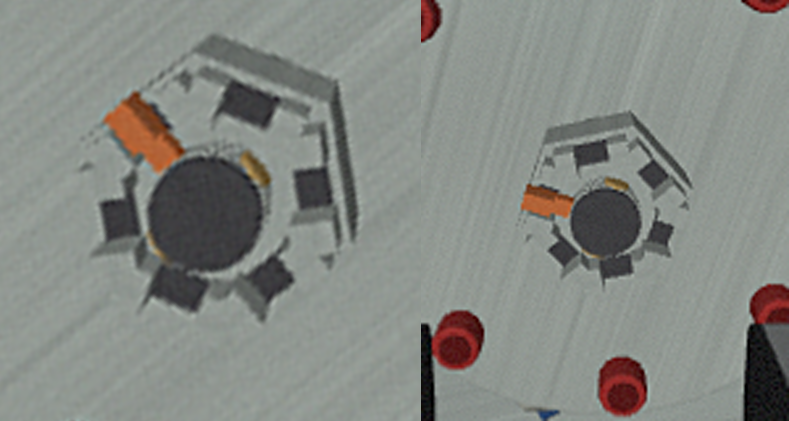

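The tongue lies in its slot at rect (145,130). The nut has not moved, and nothing touches it.

```bash
python3 -c "
from station import bot
print(bot.hand_in())"
```

```text
the job is handed in; nothing more can be done
None
```

I handed the job in with the nut tightened to the first slot past bearing and the tongue folded flat into that slot; no verdict came back.

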